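Tip the nuts out of the tilting hardware carousel

TASK

Turn the black knob of the hardware carousel until the compartment holding the two nuts stands squarely at the spout, then lift the red ball handle to tip the carousel forward so that both nuts slide down the spout into the black parts tray. Then tip the carousel all the way back onto its rest and let go; the bolts must stay in their compartments, do not touch the nuts with the gripper, and leave the tray and the things lying round the dispenser where they are.

Things in the scene. Friction and masses are not known exactly. Their poses are not given: they have to be found in the camera images.
- stand: Fixed stand: dark base plate 170 x 270 x 8 mm (130 mm behind to 40 mm ahead of the origin), two blue cheeks at y = +/-118 mm, 200 mm high. Origin on the worktop straight below the tipping axle, which runs along the stand's y axis at height 170 mm. x points from the handle side (nearest the robot) to the spout side.
- cradle (a joint): Tipping angle (rad) of the grey cradle about the axle. 0 = on its rest, cradle, carousel and knob axis leaning 25 degrees (0.436) back to the handle side; grows as the spout goes down; stop at 1.344 (52 degrees forward). Stays where left (friction 0.7 N m, about 5 N at the ball, no spring). Nuts slide out at about 0.9 to 1.15; tip to 1.3 or more.
- carousel (a joint): Angle in rad of the white carousel about its own axis (normal to the cradle), positive anticlockwise seen from above. At 0 pocket_0 is at the spout; at +1.571 pocket_3 is. Range -3.6 to 3.6. Stays where it is left (friction 0.12 N m, no detents).
- knob_grip (a point): On the carousel's axis, in the black bar knob that turns it: bar 56 mm long, 18 mm wide (grip across it), 28 mm high; this point is 13 mm below its top, 73 mm from the axle. x axis: along the bar and towards pocket_0; z: the carousel's axis (leans 25 degrees at rest, so lean the tool alike). A 38 mm collar begins 14 mm under the point, compartment walls and rim 31 mm under it.
- ball_center (a point): Centre of the red ball handle, 32 mm in diameter, on a 12 mm stalk towards the robot; it swings about the axle, 140 mm behind it and 5 mm above its plane in the cradle. The rim (radius 92 mm, top 42 mm above the axle plane) stands close in front: grip the ball at its two sides (along the axle) with the tool leaning back towards the robot by 15 to 40 degrees. Axes as spout_mouth.
- spout_mouth (a point): Middle of the spout's floor at its open end, 128 mm ahead of the axle in the cradle; the spout is 60 mm wide there. x axis along the spout outwards, y along the axle, z normal to the cradle's floor. The gap in the rim at the root of the spout is 70 degrees wide.
- pocket_0 (a point): Point on the floor of compartment 0 of the carousel, 52 mm from its axis, in the middle of the 90 degree sector. The compartment is at the spout when this point lies on the spout's centre line (y = 0 in spout_mouth, about 76 mm behind it). Compartments are open at the top and outwards; fixed rim all round except at the spout.
- pocket_1 (a point): Point on the floor of compartment 1 of the carousel, 52 mm from its axis, in the middle of the 90 degree sector. The compartment is at the spout when this point lies on the spout's centre line (y = 0 in spout_mouth, about 76 mm behind it). Compartments are open at the top and outwards; fixed rim all round except at the spout.
- pocket_2 (a point): Point on the floor of compartment 2 of the carousel, 52 mm from its axis, in the middle of the 90 degree sector. The compartment is at the spout when this point lies on the spout's centre line (y = 0 in spout_mouth, about 76 mm behind it). Compartments are open at the top and outwards; fixed rim all round except at the spout.
- pocket_3 (a point): Point on the floor of compartment 3 of the carousel, 52 mm from its axis, in the middle of the 90 degree sector. The compartment is at the spout when this point lies on the spout's centre line (y = 0 in spout_mouth, about 76 mm behind it). Compartments are open at the top and outwards; fixed rim all round except at the spout.
- nut_1: Steel hexagon nut, 19 x 22 x 10 mm, origin at the centre of its underside; starts with nut_2 in the same compartment, about a quarter turn to the left or right of the spout.
- nut_2: Second steel nut, the same size, in the same compartment as nut_1.
- bolt_1: Steel hex bolt 42 mm long, alone in the compartment opposite the nuts; must stay in the carousel. Origin at the middle of its length, on its underside.
- bolt_3: Steel hex bolt 54 mm long, in the compartment opposite the spout at the start; must stay in the carousel. Origin at the middle of its length, on its underside.
- parts_tray: Loose black open tray 110 x 170 x 30 mm with a low cross wall, lying under the spout with its long (y) axis along the pouring direction; origin at the centre of its underside.
- spanner: Loose double-ended steel spanner 158 x 39 x 8 mm lying beside the stand; to be left alone.
- spare_knob: Loose black star knob 46 x 44 x 28 mm standing beside the stand; to be left alone.
- pencil: Loose red carpenter's pencil 173 x 15 x 8 mm lying near the tray; to be left alone.

How it is judged:
By the outcome, as a careful person would: the job done as asked, in the order asked, and still so for the second after the job is handed in, with the robot touching nothing.
It also fails if it takes over 70 s, if anything falls off the work surface, if the arm or the gripper's body presses on something with over 40 N, if the wrist force passes 120 N, or if a joint passes its speed limit or range.

ROBOT

A 6-joint arm with a two-finger parallel gripper is mounted at the origin on a cart in front of the work surface, level with it; the furniture and walls round the work are solid. World frame = base frame: x ahead of the robot, y to its left, z up, the work surface at z = 0. Lengths are in m, angles in rad, forces in N, time in s.
With the tool pointing down it reaches from about 0.35 to 0.975 m from the base axis. Payload 4.9 kg.
Tool frame: the origin (TCP) lies midway between the tips of the shut fingers; the grasp point (between the pads) lies 19 mm behind it; z points along the fingers, y is the line along which they close (so a half turn about z gives the same grasp; the last joint's range is limited). The gripper opens to 85 mm and grips with 20 to 120 N. Pads are 22 mm wide; open, the fingers measure 114 mm over their backs; the gripper's body (76 mm by 85 mm) begins 54 mm behind the grasp point. The pads swing forward as they close: fully open they stand 13 mm farther back than shut.
Start: joints at [-1.373, 0.053, 1.613, -0, 1.476, -0.119], TCP at [0.195, -0.594, 0.231] pointing down, gripper open.
Joint ranges: [-3.01, 3.01], [-1.01, 2.22], [0.06, 2.58], [-1.02, 4.17], [0.09, 2.62], [-3.14, 3.14]. Speed limits (rad/s): [2.57, 2.57, 3.14, 3.14, 3.14, 3.14].

INTERFACE

Orientations are given as a rotation vector (axis times angle).
In Python, from station import ctrl, optics, job gives the robot as it stands.
- The arm moves only by the shell command python3 -m jog 'ROWS' [OPENING] [FORCE]. ROWS is JSON, a list of rows, each a list of 2 entries, a list of its own where there are three numbers: the shift along the tool's x, y, z in m, then the turn, a rotation vector about the tool's x, y, z in rad. A call has 1 to 5 rows; each row is the pose to reach, as a shift and turn from the pose commanded when the call began, along the tool's axes at that moment; what a row does not reach only later rows make up. A row lasts 1/10 s, in which the tool goes at most 50 mm and 8.59 degrees, less where a joint would pass 70% of its speed; a pose out of reach is approached as far as the arm can. A call with a gripper value outside its range is refused whole. OPENING is the opening, from 0 (shut) to 1 (fully open), set as the call begins (- or left out, the last holds). The fingers move at their own pace and stop on an object; FORCE is the grip in N (left out, the last holds). Time passes only in rows, so rows that repeat a pose let the fingers close. It gives the time, the measured TCP pose, the force, the opening and the grip force at its end, in the units of the state.
- ctrl.get_obs(): the state, without advancing time (a new reading comes with each control period).
- optics.get_image(name): name is "scene" or "top" or "wrist"; returns a dict with "image" (384x512x3 uint8, blue, green, red), "fx", "fy", "cx", "cy" (pixels), "rvec" (rotation vector, rad) and "tvec" (3), from world to camera coordinates, as OpenCV has them; the wrist camera has in their place "mount" (4x4, takes a point from camera to tool coordinates, whose origin is the TCP and whose axes are the flange's). Camera axes: x right, y down, z forward; pixel columns grow to the right and rows downward; lengths in m; the calibration is good to about 2 mm. A picture is of the moment at which its call begins: read the wrist's pose just before it. There is no depth.
- job.finish_job(): hands the job in; it is judged then, once.
The state is a dict: "t": time; "q": joint angles; "dq": joint speeds; "effort": joint torques, N m; "tool_pos": TCP position; "tool_rot": TCP orientation; "contact_force": force on the tool from outside, world axes, zero at the start; "wrist_torque": the same for the moment, N m; "opening": finger opening in m; "grip_force": force on a finger pad.
Only numpy, scipy, OpenCV 4.12 (cv2) and the standard library are available. Lean on these libraries where they do the work, as an engineer would, in place of code of your own. Each camera call takes 0.05 s, during which the arm holds its last target. There are 200 camera calls.

## Working session

There is one attempt and no reset: what is moved stays moved. The work goes in short steps, Python scripts to look and compute and a shell command to move; the robot and the scene stay as the last step left them, time stands still between calls to the robot, and variables do not carry over. Pictures are saved under pics/ and viewed, at most 10 in all, crops included, and the job is handed in when it is done.

```bash
mkdir -p pics; ls; python3 - <<'E'
from station import ctrl, optics
import cv2,numpy as np
o=ctrl.get_obs();print(o)
ims=[]
for n in ("scene","top"):
    d=optics.get_image(n);cv2.imwrite(f"pics/{n}0.png",d["image"]);np.save(f"pics/{n}0.npy",{k:v for k,v in d.items() if k!="image"},allow_pickle=True);print({k:v for k,v in d.items() if k!="image"})
    cv2.imwrite(f"pics/{n}0b.png",cv2.resize(d["image"],(800,600),interpolation=cv2.INTER_CUBIC))
E
```

```text
pics
{'t': 0.0, 'q': array([-1.37299236e+00,  5.33588297e-02,  1.61428168e+00, -5.05895027e-06,
        1.47598976e+00, -1.19016007e-01]), 'dq': array([-7.63814945e-06,  1.33861127e-03,  3.92913335e-04, -1.79472936e-04,
       -6.06866105e-05,  1.26008349e-03]), 'effort': array([ 1.00858142e-03, -3.93676937e+01, -3.70179069e+01,  2.69324727e-05,
        7.06518869e-03, -4.88907645e-06]), 'tool_pos': array([ 0.19458429, -0.59329038,  0.23006915]), 'tool_rot': array([-3.10024741e+00, -4.95260502e-01,  1.33872073e-04]), 'contact_force': array([-0.33000813,  0.98682963,  0.58571163]), 'wrist_torque': array([-0.03082287,  0.00987384, -0.03699141]), 'grip_force': 0.0, 'opening': 0.08539252710125651}
{'fx': 350.816221096471, 'fy': 350.816221096471, 'cx': 255.88301035938673, 'cy': 194.80238142081438, 'rvec': array([ 0.64911804, -2.66841348,  1.11185574]), 'tvec': array([0.58719595, 0.30456101, 0.8169727 ])}
{'fx': 356.6346188459333, 'fy': 356.6346188459333, 'cx': 254.10234811290564, 'cy': 194.76437585505752, 'rvec': array([ 2.17541903, -2.11564665,  0.23396922]), 'tvec': array([0.00308705, 0.64824732, 0.88137553])}
```

View pics/scene0b.png

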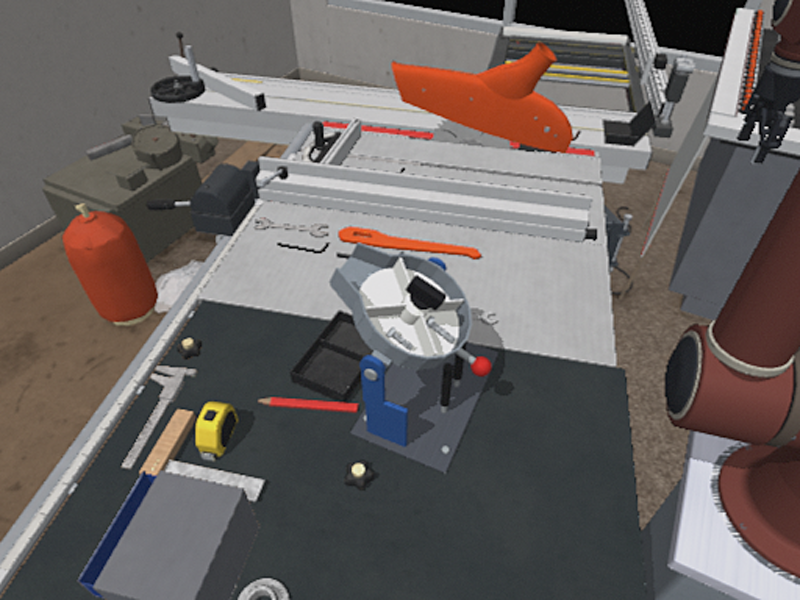

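View pics/top0b.png

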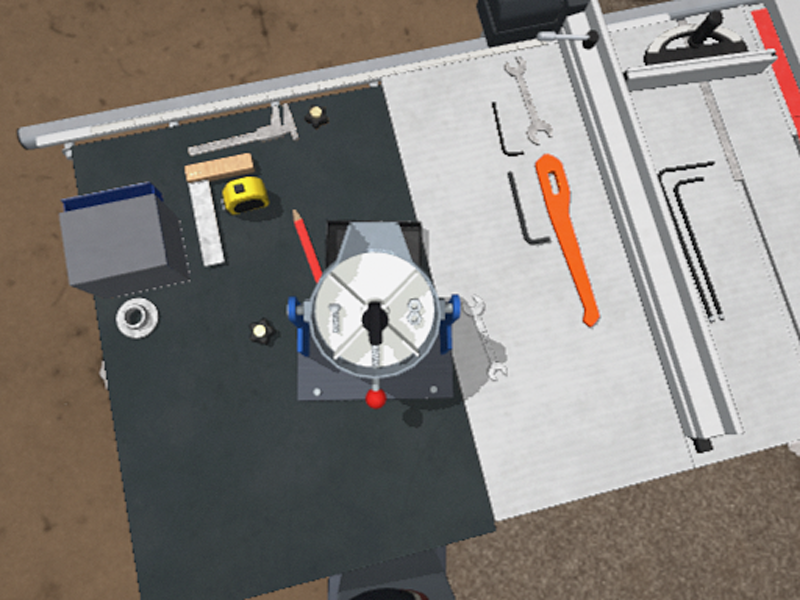

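Dispenser: spout points away from the robot, and the nuts are on the right (top view ~(415,310)), bolts are left and near. I'll enlarge crops to get pixels.

```bash
python3 - <<'E'
import cv2
t=cv2.imread("pics/top0.png")[137:262,180:305]
s=cv2.imread("pics/scene0.png")[150:305,200:330]
cv2.imwrite("pics/c_t.png",cv2.resize(t,None,fx=4.8,fy=4.8,interpolation=cv2.INTER_CUBIC))
cv2.imwrite("pics/c_s.png",cv2.resize(s,(520,600)[0:2] if 0 else None,fx=3.8,fy=3.8,interpolation=cv2.INTER_CUBIC))
E
```

```text
(no output)
```

View pics/c_t.png

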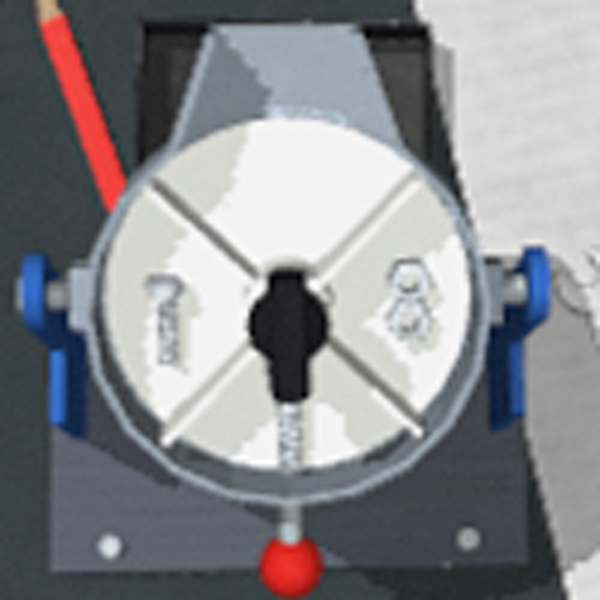

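View pics/c_s.png

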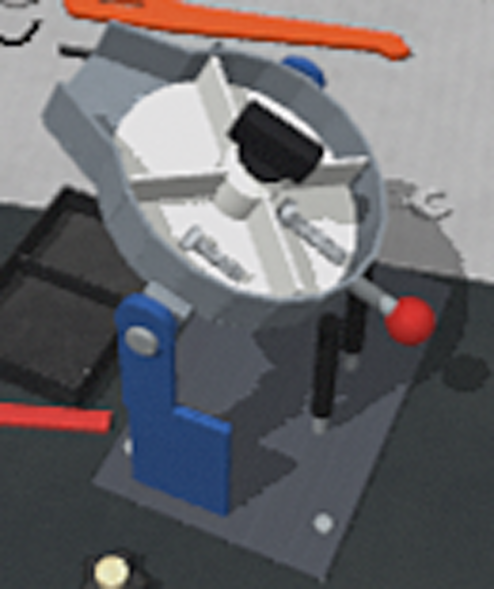

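```bash
cat > h.py <<'E'
import numpy as np, cv2
from scipy.optimize import least_squares
from scipy.spatial.transform import Rotation as R
T=np.load("pics/top0.npy",allow_pickle=True).item();S=np.load("pics/scene0.npy",allow_pickle=True).item()
def proj(c,P):
    K=np.array([[c["fx"],0,c["cx"]],[0,c["fy"],c["cy"]],[0,0,1]])
    return cv2.projectPoints(np.array(P,float).reshape(-1,3),c["rvec"],c["tvec"],K,None)[0][:,0]
def Rs(yaw): return R.from_euler("z",yaw)
def cradle(P,a,st):  # cradle pt -> world, a tipping angle
    P=np.array(P,float).reshape(-1,3)
    return Rs(st[2]).apply(R.from_euler("y",a-np.radians(25)).apply(P)+[0,0,.17])+[st[0],st[1],0]
def stand(P,st): return Rs(st[2]).apply(np.array(P,float).reshape(-1,3))+[st[0],st[1],0]
E
python3 - <<'E'
from h import *
tp=lambda L:np.array(L)/4.8+[180,137]-.4
sp=lambda L:np.array(L)/3.8+[200,150]-.4
zw=.042
def model(p):
    st=p[:3];th=p[3];r=p[4]
    ang=th+np.radians([45,-45,135,-135])
    W=np.c_[r*np.cos(ang),r*np.sin(ang),0*ang+zw]
    k=R.from_euler("z",th).apply([[.028,.009,.086],[.028,-.009,.086],[-.028,-.009,.086],[-.028,.009,.086]])
    A=np.vstack([cradle([-.14,0,.005],0,st),stand([[-.13,.135,.008],[-.13,-.135,.008]],st),cradle(W,0,st)])
    B=np.vstack([cradle([-.14,0,.005],0,st),stand([[-.13,.135,.008],[.04,.135,.008],[-.13,-.135,.008]],st),cradle(k,0,st)])
    return proj(T,A),proj(S,B)
a=tp([[290,568],[50,572],[527,568],[155,180],[418,178],[165,440],[420,430]])
b=sp([[410,321],[325,578],[95,482],[448,277],[232,130],[262,100],[322,150],[300,185]])
def f(p):
    m=model(p);return np.r_[(m[0]-a).ravel(),(m[1]-b).ravel()]
s=least_squares(f,[.6,0,0,0,.085],loss="soft_l1")
print(s.x, s.cost);m=model(s.x);print(np.round(m[0]-a,1).tolist(),np.round(m[1]-b,1).tolist())
st=s.x[:3]
print("knob",cradle([0,0,.073],0,st),"ball",cradle([-.14,0,.005],0,st),"axle",cradle([0,0,0],0,st))
E
```

```text
[0.62197231 0.0598223  0.05253786 0.00224436 0.08482601] 22.96669203813405
[[0.2, -1.2], [-0.5, 0.3], [0.6, -1.7], [-1.2, 1.3], [-0.2, 0.6], [-1.1, -0.0], [-0.5, 0.6]] [[-0.8, -0.3], [-0.3, -0.0], [-1.9, 0.0], [0.4, 1.6], [1.5, -4.7], [-3.3, -1.7], [1.1, -1.0], [4.1, -5.2]]
knob [[0.59116374 0.0582022  0.23616047]] ball [[0.49315412 0.05304824 0.11536498]] axle [[0.62197231 0.0598223  0.17      ]]
```

```bash
python3 - <<'E'
from h import *
tp=lambda L:np.array(L)/4.8+[180,137]-.4
sp=lambda L:np.array(L)/3.8+[200,150]-.4
zw=.042
def model(p):
    st=p[:3];th=p[3];r=p[4]
    ang=th+np.radians([45,-45,135,-135])
    W=np.c_[r*np.cos(ang),r*np.sin(ang),0*ang+zw]
    k=R.from_euler("z",th).apply([[.028,0,.086],[-.028,0,.086]])
    A=np.vstack([cradle([-.14,0,.005],0,st),stand([[-.13,.135,.008],[-.13,-.135,.008]],st),cradle(W,0,st),cradle(k,0,st)])
    B=np.vstack([cradle([-.14,0,.005],0,st),stand([[-.13,.135,.008],[.04,.135,.008],[-.13,-.135,.008]],st),cradle(k,0,st)])
    return proj(T,A),proj(S,B)
a=tp([[290,568],[50,572],[527,568],[155,180],[418,178],[165,440],[420,430],[290,268],[292,400]])
b=sp([[410,321],[325,578],[95,482],[448,277],[245,105],[320,158]])
def f(p):
    m=model(p);return np.r_[(m[0]-a).ravel(),(m[1]-b).ravel()]
s=least_squares(f,[.6,0,0,0,.085],loss="soft_l1")
print(s.x, s.cost);m=model(s.x);print(np.round(m[0]-a,1).tolist(),np.round(m[1]-b,1).tolist())
np.save("st.npy",s.x)
st=s.x[:3]
print("knob",cradle([0,0,.073],0,st),"ball",cradle([-.14,0,.005],0,st))
E
```

```text
[0.62214957 0.05880407 0.05112549 0.00587951 0.08457847] 8.035902733308935
[[0.6, -1.3], [-0.2, 0.2], [0.9, -1.7], [-0.7, 1.4], [0.1, 0.6], [-0.5, -0.1], [-0.1, 0.4], [-0.4, 2.0], [-0.2, 0.3]] [[-0.7, -0.6], [-0.3, -0.4], [-1.8, -0.3], [0.5, 1.4], [-0.3, -0.8], [0.4, -0.9]]
knob [[0.59133874 0.05722748 0.23616047]] ball [[0.49332193 0.05221195 0.11536498]]
```

```bash
cat >> h.py <<'E'
def cam_rot(st,lean,turn=0):
    # tool x along stand x (turned by carousel angle), tool z = down, leaning back by `lean` rad
    return Rs(st[2])*R.from_euler("y",-lean)*R.from_euler("z",turn)*R.from_euler("x",np.pi)
def delta(pos,rot,o):
    R0=R.from_rotvec(o["tool_rot"])
    return np.round(R0.inv().apply(np.array(pos).ravel()-o["tool_pos"]),4).tolist(), np.round((R0.inv()*rot).as_rotvec(),4).tolist()
L25=np.radians(25)
E
python3 - <<'E'
from h import *
from station import ctrl
o=ctrl.get_obs();st=np.load("st.npy")[:3]
print(R.from_rotvec(o["tool_rot"]).as_matrix().round(3))
rot=cam_rot(st,L25);print(rot.as_matrix().round(3))
print(delta([.195,-.594,.42],R.from_rotvec(o["tool_rot"]),o))
print(delta([.42,-.25,.42],rot,o))
p=cradle([0,0,.18],0,st);print(p,delta(p,rot,o))
E
```

```text
[[ 0.95   0.312 -0.   ]
 [ 0.312 -0.95   0.002]
 [ 0.    -0.002 -1.   ]]
[[ 0.905  0.051  0.422]
 [ 0.046 -0.999  0.022]
 [ 0.423  0.    -0.906]]
([0.0002, 0.0004, -0.1898], [0.0, 0.0, 0.0])
([0.3212, -0.2564, -0.1893], [-0.0598, 0.4338, 0.261])
[[0.54617767 0.05491658 0.3331354 ]] ([0.5361, -0.5067, -0.1019], [-0.0598, 0.4338, 0.261])
```

```bash
python3 -m jog '[[[0,0,-0.05],[0,0,0]],[[0,0,-0.1],[0,0,0]],[[0,0,-0.15],[0,0,0]],[[0.32,-0.256,-0.19],[0,0,0]],[[0.32,-0.256,-0.19],[0,0,0]]]' 1; python3 -m jog '[[[0.28,-0.23,0],[0,0,0]],[[0.28,-0.23,0],[0,0,0]],[[0.28,-0.23,0],[0,0,0]],[[0.28,-0.23,0],[0,0,0]],[[0.28,-0.23,0],[0,0,0]]]'; python3 - <<'E'
from h import *
from station import ctrl
o=ctrl.get_obs();st=np.load("st.npy")[:3]
print(o["q"]);print(delta(cradle([0,0,.18],0,st),cam_rot(st,L25),o))
E
```

```text
t: 0.6
tool_pos: [0.2493, -0.5107, 0.393]
tool_rot: [3.1, 0.491, 0.001]
contact_force: [0.6, -0.6, -1.3]
opening: 0.0855
grip_force: 0.0
t: 1.1
tool_pos: [0.3838, -0.2977, 0.3905]
tool_rot: [-3.102, -0.495, 0.0]
contact_force: [1.0, -0.1, 0.2]
opening: 0.0857
grip_force: 0.0
[-8.13043422e-01 -3.26095602e-01  1.69570768e+00  1.10600807e-04
  1.77230581e+00  4.41443239e-01]
([0.264, -0.2846, 0.0575], [-0.0582, 0.4338, 0.2609])
```

```bash
python3 -m jog '[[[0.264,-0.285,0.057],[-0.058,0.434,0.261]],[[0.264,-0.285,0.057],[-0.058,0.434,0.261]],[[0.264,-0.285,0.057],[-0.058,0.434,0.261]],[[0.264,-0.285,0.057],[-0.058,0.434,0.261]],[[0.264,-0.285,0.057],[-0.058,0.434,0.261]]]';python3 -m jog '[[[0.05,-0.14,0.03],[0,0,0]],[[0.05,-0.14,0.03],[0,0,0]],[[0.05,-0.14,0.03],[0,0,0]]]'; python3 - <<'E'
from h import *
from station import ctrl
o=ctrl.get_obs();st=np.load("st.npy")[:3]
print(o["q"]);print(delta(cradle([0,0,.18],0,st),cam_rot(st,L25),o))
E
```

```text
t: 1.6
tool_pos: [0.4856, -0.0734, 0.3536]
tool_rot: [-3.055, -0.075, -0.68]
contact_force: [0.9, -1.0, 0.2]
opening: 0.0857
grip_force: 0.0
t: 1.9
tool_pos: [0.5366, 0.0686, 0.3483]
tool_rot: [-3.055, -0.079, -0.678]
contact_force: [0.1, -0.2, 1.0]
opening: 0.0853
grip_force: 0.0
[-0.02782112 -0.49001255  1.92564233  0.03496817  1.2704316   1.488097  ]
([0.0016, 0.0142, 0.0175], [-0.0, -0.0006, 0.0008])
```

```bash
python3 -m jog '[[[0.002,0.014,0.010],[0,0,0]],[[0.002,0.014,0.01],[0,0,0]],[[0.002,0.014,0.01],[0,0,0]]]'; cat >> h.py <<'E'
def wproj(d,o,P): # world -> wrist pixel
    M=d["mount"];Rw=R.from_rotvec(o["tool_rot"]).as_matrix()
    t=(np.array(P).reshape(-1,3)-o["tool_pos"])@Rw
    c=(t-M[:3,3])@M[:3,:3]
    return np.c_[d["fx"]*c[:,0]/c[:,2]+d["cx"],d["fy"]*c[:,1]/c[:,2]+d["cy"]]
E
python3 - <<'E'
from h import *
from station import ctrl,optics
o=ctrl.get_obs();d=optics.get_image("wrist");st=np.load("st.npy")
np.save("w1.npy",{"d":d,"o":o},allow_pickle=True)
th=st[3];g=R.from_euler("z",th)
k=g.apply([[.028,.009,.086],[.028,-.009,.086],[-.028,-.009,.086],[-.028,.009,.086]])
ang=th+np.radians([45,-45,135,-135]);r=st[4]
W=np.c_[r*np.cos(ang),r*np.sin(ang),0*ang+.042]
uv=wproj(d,o,cradle(np.vstack([k,W,[[-.14,0,.005],[.128,.03,0],[.128,-.03,0]]]),0,st));print(uv.round(1).tolist())
im=cv2.resize(d["image"],(768,576),interpolation=cv2.INTER_CUBIC)
for p in uv: cv2.drawMarker(im,tuple(int(v*1.5) for v in p),(0,0,255),cv2.MARKER_CROSS,8,1)
cv2.imwrite("pics/w1.png",im);print(d["mount"])
E
```

```text
t: 2.2
tool_pos: [0.5431, 0.0524, 0.3398]
tool_rot: [-3.056, -0.077, -0.675]
contact_force: [-0.3, -0.1, 0.3]
opening: 0.0854
grip_force: 0.0
[[240.4, 163.5], [262.3, 163.3], [262.2, 226.4], [241.6, 226.6], [187.2, 121.0], [315.7, 120.2], [195.3, 238.5], [309.5, 237.9], [252.4, 284.4], [221.8, 48.0], [282.0, 48.0]]
[[ 4.01931304e-04 -9.56391071e-01 -2.92088955e-01  7.49447865e-02]
 [ 9.99999833e-01  2.62898213e-04  5.15246231e-04 -4.57399463e-04]
 [-4.15987230e-04 -2.92089113e-01  9.56391017e-01 -1.42529700e-01]
 [ 0.00000000e+00  0.00000000e+00  0.00000000e+00  1.00000000e+00]]
```

View pics/w1.png

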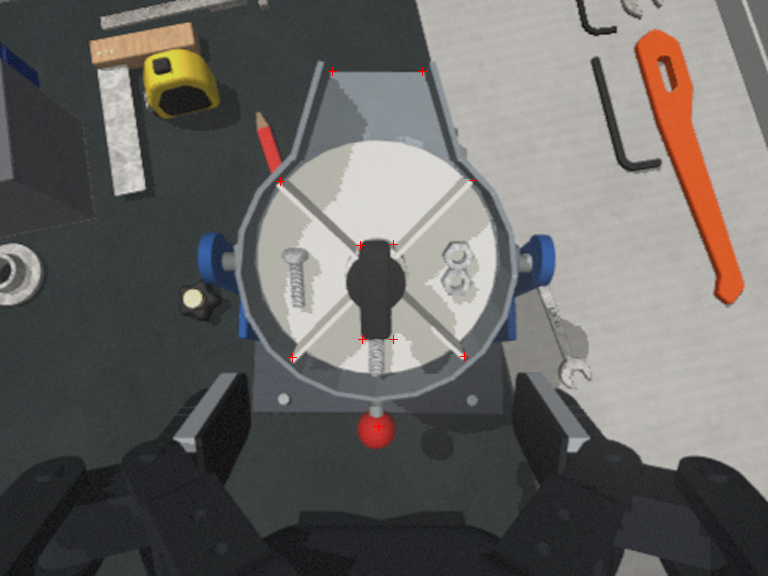

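Wrist view confirms the model: predicted crosses sit on the spout corners, knob (375,290), walls and ball (377,427). Descending to grip the knob.

```bash
python3 - <<'E'
from h import *
from station import ctrl
o=ctrl.get_obs();st=np.load("st.npy")
print(delta(cradle([0,0,.064],0,st),cam_rot(st,L25),o))
E
```

```text
([-0.0002, -0.003, 0.1239], [0.0006, 0.0002, -0.0016])
```

```bash
python3 -m jog '[[[0,-0.003,0.04],[0,0,0]],[[0,-0.003,0.08],[0,0,0]],[[0,-0.003,0.105],[0,0,0]],[[0,-0.003,0.118],[0,0,0]],[[0,-0.003,0.123],[0,0,0]]]' 1; python3 -m jog '[[[0,0,0],[0,0,0]],[[0,0,0],[0,0,0]],[[0,0,0],[0,0,0]],[[0,0,0],[0,0,0]],[[0,0,0],[0,0,0]]]' 0.1 40;  python3 - <<'E'
from h import *
from station import ctrl
o=ctrl.get_obs();st=np.load("st.npy")
print(o["opening"],o["grip_force"],o["q"],delta(cradle([0,0,.064],0,st),cam_rot(st,L25),o))
E
```

```text
t: 2.75
tool_pos: [0.595, 0.057, 0.228]
tool_rot: [-3.056, -0.075, -0.675]
contact_force: [-0.1, -0.7, 0.4]
opening: 0.0853
grip_force: 0.0
t: 3.25
tool_pos: [0.5954, 0.0587, 0.2303]
tool_rot: [-3.054, -0.079, -0.68]
contact_force: [-1.0, 0.2, 3.0]
opening: 0.017
grip_force: 41.0
0.017042438013665787 40.96041977405548 [-0.04561072 -0.28830725  1.97125998  0.0487377   1.02316371  1.45724573] ([-0.0012, 0.0013, 0.002], [-0.0006, -0.0015, 0.0005])
```

```bash
python3 -m jog '[[[0,0,0],[0,0,-0.08]],[[0,0,0],[0,0,-0.2]],[[0,0,0],[0,0,-0.32]],[[0,0,0],[0,0,-0.44]],[[0,0,0],[0,0,-0.56]]]' - 50; python3 -m jog '[[[0,0,0],[0,0,-0.12]],[[0,0,0],[0,0,-0.24]],[[0,0,0],[0,0,-0.36]],[[0,0,0],[0,0,-0.48]],[[0,0,0],[0,0,-0.56]]]';python3 -m jog '[[[0,0,0],[0,0,-0.12]],[[0,0,0],[0,0,-0.24]],[[0,0,0],[0,0,-0.36]],[[0,0,0],[0,0,-0.45]],[[0,0,0],[0,0,-0.45]]]'; python3 - <<'E'
from h import *
from station import ctrl
o=ctrl.get_obs();st=np.load("st.npy")
print(o["contact_force"],o["wrist_torque"],o["q"],delta(cradle([0,0,.064],0,st),cam_rot(st,L25,np.pi/2),o))
E
```

```text
t: 3.75
tool_pos: [0.5949, 0.0601, 0.2302]
tool_rot: [2.827, 0.9, 0.638]
contact_force: [-5.7, 5.6, 4.0]
opening: 0.017
grip_force: 50.5
t: 4.25
tool_pos: [0.5939, 0.061, 0.2297]
tool_rot: [2.391, 1.594, 0.548]
contact_force: [-11.4, 8.6, 6.2]
opening: 0.0171
grip_force: 51.1
t: 4.75
tool_pos: [0.593, 0.0612, 0.2293]
tool_rot: [1.936, 2.042, 0.452]
contact_force: [-14.8, 8.4, 8.8]
opening: 0.017
grip_force: 51.5
[-14.83406314   8.40175749   8.78936589] [1.07162385 1.95103614 0.67167144] [-0.04327301 -0.28933707  1.97249991  0.05275182  1.03023139 -0.11433125] ([-0.0039, 0.0013, 0.0019], [-0.0053, -0.0059, 0.0013])
```

```bash
python3 -m jog '[[[0,0,0],[0,0,0]],[[0,0,0],[0,0,0]],[[0,0,0],[0,0,0]],[[0,0,-0.01],[0,0,0]],[[0,0,-0.03],[0,0,0]]]' 1; python3 -m jog '[[[0,0,-0.04],[0,0,0]],[[0,0,-0.08],[0,0,0]],[[0,0,-0.09],[0,0,0]],[[0,0,-0.09],[0,0,0]]]'; python3 - <<'E'
from h import *
from station import ctrl,optics
o=ctrl.get_obs();d=optics.get_image("wrist");st=np.load("st.npy")
print(o["q"],o["contact_force"])
ang=np.radians([45,-45,135,-135]);r=st[4]
W=np.c_[r*np.cos(ang),r*np.sin(ang),0*ang+.042]
uv=wproj(d,o,cradle(np.vstack([W,W*[.3,.3,1],[[-.14,0,.005],[.128,.03,0],[.128,-.03,0]]]),0,st))
im=cv2.resize(d["image"],(768,576),interpolation=cv2.INTER_CUBIC)
for p in uv: cv2.drawMarker(im,tuple(int(v*1.5) for v in p),(0,0,255),cv2.MARKER_CROSS,8,1)
cv2.imwrite("pics/w2.png",im)
E
```

```text
t: 5.25
tool_pos: [0.5816, 0.0575, 0.2547]
tool_rot: [1.936, 2.036, 0.448]
contact_force: [0.1, -0.4, -0.2]
opening: 0.0851
grip_force: 0.0
t: 5.65
tool_pos: [0.5451, 0.0556, 0.3416]
tool_rot: [1.93, 2.03, 0.456]
contact_force: [-0.4, -0.5, 1.2]
opening: 0.085
grip_force: 0.0
[-0.05791142 -0.4750509   1.92744677  0.04841849  1.24911051 -0.11350125] [-0.35332701 -0.52790677  1.17539391]
```

View pics/w2.png

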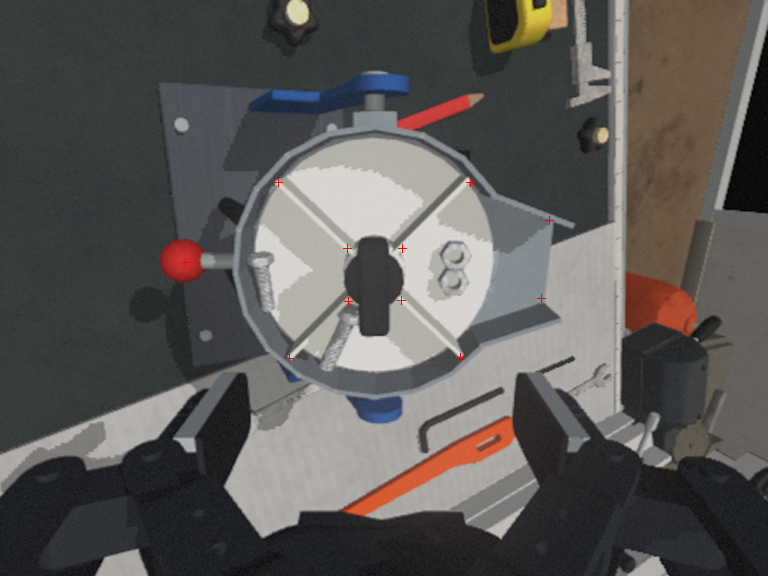

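Nuts now stand squarely at the spout (455,268); bolts remain in their pockets. Next, the ball.

```bash
python3 - <<'E'
from h import *
from station import ctrl
o=ctrl.get_obs();st=np.load("st.npy")
K=np.array([[S["fx"],0,S["cx"]],[0,S["fy"],S["cy"]],[0,0,1]]);Rc=cv2.Rodrigues(S["rvec"])[0];C=-Rc.T@S["tvec"]
for p in [(284.2,263),(292.6,246)]:
    v=Rc.T@np.linalg.inv(K)@[*p,1]; w=C+v*(.008-C[2])/v[2]; print("post",Rs(-st[2]).apply(w-[st[0],st[1],0]).round(3))
rot=cam_rot(st,np.radians(30),np.pi)
z=rot.apply([0,0,1]);b=cradle([-.14,0,.005],0,st)[0]
print(b,z)
for h in (-.13,.02): print(b+h*z,delta(b+h*z,rot,o))
R0=R.from_rotvec(o["tool_rot"])
E
```

```text
post [-0.089  0.033  0.008]
post [-0.09  -0.029  0.008]
[0.49332193 0.05221195 0.11536498] [ 0.49934669  0.02555161 -0.8660254 ]
[0.42840686 0.04889024 0.22794828] ([-0.0009, -0.1524, 0.0509], [-0.0671, -0.0667, -1.5702])
[0.50330887 0.05272298 0.09804447] ([-0.0008, -0.1397, 0.2003], [-0.0671, -0.0667, -1.5702])
```

```bash
python3 -m jog '[[[0,-0.05,0],[0,0,-0.13]],[[0,-0.1,0],[0,0,-0.26]],[[0,-0.15,0],[0,0,-0.39]],[[0,-0.15,0],[0,0,-0.52]],[[0,-0.15,0],[0,0,-0.65]]]'; python3 -m jog '[[[0,0,0],[0,0,-0.13]],[[0,0,0],[0,0,-0.26]],[[0,0,0],[0,0,-0.39]],[[0,0,0],[0,0,-0.52]],[[0,0,0],[0,0,-0.65]]]'; python3 - <<'E'
from h import *
from station import ctrl
o=ctrl.get_obs();st=np.load("st.npy")
rot=cam_rot(st,np.radians(30),np.pi)
z=rot.apply([0,0,1]);b=cradle([-.14,0,.005],0,st)[0]
print(o["q"],delta(b-.13*z,rot,o))
E
```

```text
t: 6.2
tool_pos: [0.4068, 0.0489, 0.2699]
tool_rot: [1.151, 2.492, 0.281]
contact_force: [-0.0, 0.7, 0.4]
opening: 0.0855
grip_force: 0.0
t: 6.7
tool_pos: [0.4083, 0.0489, 0.2713]
tool_rot: [0.291, 2.698, 0.095]
contact_force: [0.2, -0.2, -0.1]
opening: 0.0855
grip_force: 0.0
[-0.10906419 -0.8922645   2.27573705  0.06946746  1.3318078  -1.4666447 ] ([-0.0003, -0.001, 0.0478], [-0.0115, -0.0913, -0.2662])
```

```bash
python3 -m jog '[[[0,0,0.025],[-0.006,-0.045,-0.133]],[[0,0,0.048],[-0.011,-0.091,-0.266]],[[0,0,0.048],[-0.011,-0.091,-0.266]],[[0,0,0.048],[-0.011,-0.091,-0.266]]]'; python3 - <<'E'
from h import *
from station import ctrl
o=ctrl.get_obs();st=np.load("st.npy")
rot=cam_rot(st,np.radians(30),np.pi)
z=rot.apply([0,0,1]);b=cradle([-.14,0,.005],0,st)[0]
print(o["q"],delta(b+.02*z,rot,o))
E
```

```text
t: 7.1
tool_pos: [0.4283, 0.05, 0.2289]
tool_rot: [-0.056, 2.617, 0.019]
contact_force: [-0.7, -0.6, -0.1]
opening: 0.0854
grip_force: 0.0
[-0.10868796 -0.90061333  2.36746535  0.08581841  1.15781483 -1.73586564] ([0.0005, -0.0009, 0.1508], [-0.0011, 0.0001, -0.0081])
```

```bash
python3 -m jog '[[[0,-0.001,0.04],[0,0,-0.008]],[[0,-0.001,0.08],[0,0,-0.008]],[[0,-0.001,0.12],[0,0,-0.008]],[[0,-0.001,0.14],[0,0,-0.008]],[[0,-0.001,0.15],[0,0,-0.008]]]'; python3 -m jog '[[[0,0,0],[0,0,0]],[[0,0,0],[0,0,0]],[[0,0,0],[0,0,0]],[[0,0,0],[0,0,0]],[[0,0,0],[0,0,0]]]' 0.2 50; python3 - <<'E'
from h import *
from station import ctrl
o=ctrl.get_obs();st=np.load("st.npy")
rot=cam_rot(st,np.radians(30),np.pi)
z=rot.apply([0,0,1]);b=cradle([-.14,0,.005],0,st)[0]
print(o["q"],o["wrist_torque"],delta(b+.02*z,rot,o))
# arc in tool axes relative to the start, constant orientation
for a in [0,.1,.2,.3,.4,.5,.6,.7,.8,.9,1.0,1.1,1.2,1.3,1.34]:
    p=cradle([-.14,0,.005],a,st)[0]; print(a,rot.inv().apply(p-b).round(4).tolist())
E
```

```text
t: 7.6
tool_pos: [0.5048, 0.0526, 0.0996]
tool_rot: [-0.067, 2.617, 0.016]
contact_force: [-0.6, 0.3, 0.1]
opening: 0.0855
grip_force: 0.0
t: 8.1
tool_pos: [0.5051, 0.0547, 0.1033]
tool_rot: [-0.068, 2.611, 0.022]
contact_force: [-3.3, 10.4, 4.1]
opening: 0.0296
grip_force: 48.9
[-0.07648696 -0.47332177  2.3467327   0.09990439  0.74426921 -1.75473284] [1.59045387 0.38225928 0.77949379] ([0.0042, -0.0018, 0.0036], [0.0032, 0.0067, 0.0001])
0 [0.0, 0.0, 0.0]
0.1 [-0.0024, 0.0, -0.0138]
0.2 [-0.0062, 0.0, -0.0273]
0.3 [-0.0113, 0.0, -0.0403]
0.4 [-0.0177, 0.0, -0.0528]
0.5 [-0.0253, 0.0, -0.0646]
0.6 [-0.034, 0.0, -0.0755]
0.7 [-0.0438, 0.0, -0.0855]
0.8 [-0.0545, 0.0, -0.0945]
0.9 [-0.0661, 0.0, -0.1024]
1.0 [-0.0784, 0.0, -0.1091]
1.1 [-0.0913, 0.0, -0.1145]
1.2 [-0.1047, 0.0, -0.1186]
1.3 [-0.1184, 0.0, -0.1214]
1.34 [-0.124, 0.0, -0.1221]
```

```bash
python3 -m jog '[[[-0.001,0.003,-0.007],[0,0,0]],[[-0.0024,0.003,-0.0138],[0,0,0]],[[-0.0043,0.003,-0.0206],[0,0,0]],[[-0.0062,0.003,-0.0273],[0,0,0]],[[-0.0113,0.003,-0.0403],[0,0,0]]]' - 60; python3 - <<'E'
from h import *
from station import ctrl
o=ctrl.get_obs();print(o["q"],o["contact_force"],o["wrist_torque"])
E
```

```text
t: 8.6
tool_pos: [0.4949, 0.0543, 0.143]
tool_rot: [-0.069, 2.608, 0.012]
contact_force: [12.8, -2.2, -6.4]
opening: 0.0289
grip_force: 60.0
[-0.07439813 -0.57276687  2.33942387  0.08009506  0.84674453 -1.73510377] [12.78036189 -2.17412925 -6.37307325] [-0.48707223 -0.81274415 -0.42005139]
```

```bash
python3 -m jog '[[[-0.007,0,-0.0125],[0,0,0]],[[-0.015,0,-0.0243],[0,0,0]],[[-0.0237,0,-0.0352],[0,0,0]],[[-0.0335,0,-0.0452],[0,0,0]],[[-0.0442,0,-0.0542],[0,0,0]]]'; python3 - <<'E'
from h import *
from station import ctrl
o=ctrl.get_obs();print(o["q"],o["contact_force"],o["wrist_torque"])
st=np.load("st.npy");rot=cam_rot(st,np.radians(30),np.pi)
for a in (.7,.8):print(cradle([-.14,0,.005],a,st)[0]+.02*rot.apply([0,0,1]))
E
```

```text
t: 9.1
tool_pos: [0.5092, 0.0551, 0.2144]
tool_rot: [-0.068, 2.595, 0.012]
contact_force: [21.4, -1.4, -1.1]
opening: 0.0205
grip_force: 12.7
[-0.0700238  -0.60435841  2.2408508   0.07131188  0.96344012 -1.71743339] [21.40445472 -1.40842424 -1.05692446] [-0.21266218 -2.59395111 -0.17389228]
[0.49845284 0.0524745  0.19399395]
[0.50323987 0.05271945 0.20715111]
```

Opening shrank to 20 mm: the ball may be slipping out of the pads. Looking.

```bash
python3 - <<'E'
from h import *
from station import ctrl,optics
a=optics.get_image("wrist")["image"];o=ctrl.get_obs();print(o["opening"],o["grip_force"],o["contact_force"])
s=optics.get_image("scene")["image"]
s=s[100:340,170:440]
cv2.imwrite("pics/x1.png",np.hstack([cv2.resize(a,(400,300)),cv2.resize(s,(400,356),interpolation=cv2.INTER_CUBIC)[:300]]) if 0 else np.hstack([cv2.resize(a,(400,356)),cv2.resize(s,(400,356),interpolation=cv2.INTER_CUBIC)]))
E
```

```text
0.017403794828913743 4.471486397087574 [10.64297298 -0.10462993  3.20681127]
```

View pics/x1.png

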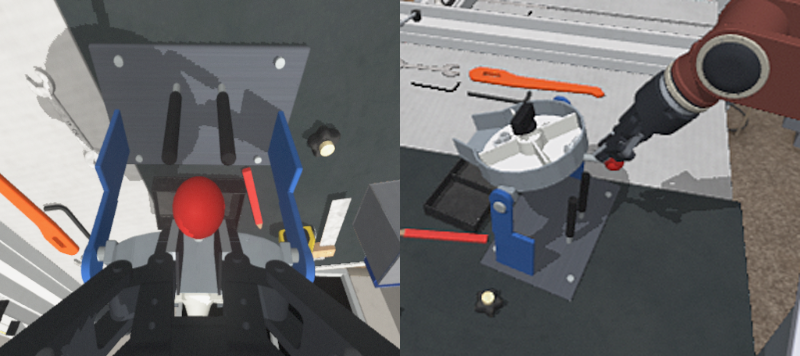

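The fingers slid forward off the ball (ball now on robot side of the pads, wrist (253,224), scene (314,210)). I'll open and relocate the ball.

```bash
python3 -m jog '[[[0,0,0],[0,0,0]],[[0,0,0],[0,0,0]],[[0,0,0],[0,0,0]]]' 1; cat > ball.py <<'E'
from h import *
from station import ctrl,optics
st=np.load("st.npy")
def red(im,box):
    h=cv2.cvtColor(im,cv2.COLOR_BGR2HSV);m=((h[...,0]<8)|(h[...,0]>172))&(h[...,1]>150)&(h[...,2]>60)
    k=np.zeros_like(m);k[box[1]:box[3],box[0]:box[2]]=1;m=(m&k).astype(np.uint8)
    n,l,s,c=cv2.connectedComponentsWithStats(m);i=1+np.argmax(s[1:,4]);return c[i],s[i]
o=ctrl.get_obs();d=optics.get_image("wrist")
w,sw=red(d["image"],(0,0,512,384));s,ss=red(optics.get_image("scene")["image"],(285,120,360,260));t,ts=red(optics.get_image("top")["image"],(225,190,265,280))
print("wrist",w,sw,"scene",s,ss,"top",t,ts)
def f(p):return np.r_[wproj(d,o,p)[0]-w,proj(S,p)[0]-s,(proj(T,p)[0]-t)*(ts[4]>60)]
r=least_squares(f,[.49,.055,.2],loss="soft_l1",x_scale=.01);p=r.x;print("ball",p.round(4),f(p).round(1))
q=Rs(-st[2]).apply(p-[st[0],st[1],.17]);print("stand frame",q.round(4),"r",np.hypot(q[0],q[2]),"a",np.arctan2(q[2],-q[0])+L25-np.arctan2(.005,.14))
print("o",o["tool_pos"],o["contact_force"],o["opening"])
np.save("ball.npy",p)
E
python3 ball.py
```

```text
t: 9.5
tool_pos: [0.5042, 0.0559, 0.2106]
tool_rot: [-0.07, 2.613, 0.015]
contact_force: [-0.2, 0.2, 0.4]
opening: 0.0599
grip_force: 0.0
wrist [251.59015438 233.58083309] [ 219  201   66   66 3433] scene [305.         163.57142857] [303 162   5   4   7] top [240.2278481 256.0443038] [233 250  15  13 158]
ball [0.4896 0.0543 0.2097] [-0.2  0.1  7.4 44.8 -0.5 -1.3]
stand frame [-0.1326  0.0023  0.0397] r 0.13841094591522024 a 0.6918576540720859
o [0.50421199 0.05593663 0.21058762] [-0.15763141  0.18698679  0.42844363] 0.05993746697910121
```

```bash
python3 -m jog '[[[0.006,0,0.007],[0,0,0]],[[0.013,0,0.015],[0,0,0]],[[0.013,0,0.015],[0,0,0]],[[0.013,0,0.015],[0,0,0]]]' 1; python3 ball.py | grep -v scene; python3 - <<'E'
from h import *
from station import ctrl
o=ctrl.get_obs();p=np.load("ball.npy")
print(R.from_rotvec(o["tool_rot"]).inv().apply(p-o["tool_pos"]))
E
```

```text
t: 10.05
tool_pos: [0.5005, 0.0557, 0.1902]
tool_rot: [-0.07, 2.614, 0.015]
contact_force: [-0.4, 0.2, 0.4]
opening: 0.0856
grip_force: 0.0
ball [0.4883 0.0544 0.2112] [-0.2  0.1  1.4  1.5 -0.6 -1.1]
stand frame [-0.1339  0.0024  0.0412] r 0.14009873560201044 a 0.6994765526039717
o [0.5005403  0.05569302 0.19019184] [-0.37682952  0.15780658  0.43420984] 0.08558464275942956
[ 0.00146765 -0.00065492 -0.0233618 ]
```

```bash
python3 -m jog '[[[0.0015,-0.0005,0],[0,0,0]],[[0.0015,-0.0005,0],[0,0,0]],[[0.0015,-0.0005,0],[0,0,0]],[[0.0015,-0.0005,0],[0,0,0]],[[0.0015,-0.0005,0],[0,0,0]]]' 0.2 60; python3 - <<'E'
from h import *
from station import ctrl
o=ctrl.get_obs();b=np.load("ball.npy");st=np.load("st.npy")
print(o["q"],o["contact_force"],o["wrist_torque"])
f=lambda a:cradle([-.14,0,.005],a,st)[0]
R0=R.from_rotvec(o["tool_rot"]);g=o["tool_pos"]-.0234*R0.apply([0,0,1])
for a in np.arange(.75,1.35,.05):
    L=np.radians(30-20*(a-.7)/.64);rot=cam_rot(st,L,np.pi)
    dr=np.radians(30)-L
    r1=R0*R.from_euler("y",dr)
    p=g+f(a)-f(.7)+.0234*r1.apply([0,0,1])
    print(round(a,2),delta(p,r1,o))
E
```

```text
t: 10.7
tool_pos: [0.4997, 0.0545, 0.191]
tool_rot: [-0.071, 2.613, 0.012]
contact_force: [-4.1, -2.5, 2.8]
opening: 0.0296
grip_force: 58.7
[-0.07286176 -0.60514436  2.27606844  0.07278917  0.94757293 -1.72449722] [-4.07676663 -2.48509869  2.75364469] [-0.49791133  0.58455157 -0.24323167]
0.75 ([-0.0046, -0.0, -0.0046], [0.0, 0.0273, -0.0])
0.8 ([-0.0095, -0.0001, -0.009], [-0.0, 0.0545, -0.0])
0.85 ([-0.0146, -0.0001, -0.0131], [-0.0, 0.0818, -0.0])
0.9 ([-0.0198, -0.0001, -0.0169], [-0.0, 0.1091, -0.0])
0.95 ([-0.0253, -0.0002, -0.0205], [0.0, 0.1364, -0.0])
1.0 ([-0.0309, -0.0002, -0.0237], [-0.0, 0.1636, -0.0])
1.05 ([-0.0367, -0.0002, -0.0267], [0.0, 0.1909, -0.0])
1.1 ([-0.0426, -0.0003, -0.0294], [0.0, 0.2182, 0.0])
1.15 ([-0.0486, -0.0003, -0.0317], [-0.0, 0.2454, -0.0])
1.2 ([-0.0547, -0.0003, -0.0337], [-0.0, 0.2727, 0.0])
1.25 ([-0.0609, -0.0004, -0.0354], [0.0, 0.3, 0.0])
1.3 ([-0.0672, -0.0004, -0.0368], [0.0, 0.3272, 0.0])
1.35 ([-0.0736, -0.0004, -0.0379], [0.0, 0.3545, -0.0])
```

```bash
python3 -m jog '[[[-0.0046,0,-0.0046],[0,0.027,0]],[[-0.0095,0,-0.009],[0,0.055,0]],[[-0.0146,0,-0.0131],[0,0.082,0]],[[-0.0198,0,-0.0169],[0,0.109,0]],[[-0.0253,0,-0.0205],[0,0.136,0]]]' - 90; cat > chk.py <<'E'
from h import *
from station import ctrl
import sys
o=ctrl.get_obs();st=np.load("st.npy");R0=R.from_rotvec(o["tool_rot"])
g=o["tool_pos"]-.0234*R0.apply([0,0,1]);q=Rs(-st[2]).apply(g-[st[0],st[1],.17])
print("g",q.round(4),"r",np.hypot(q[0],q[2]).round(4),"a",(np.arctan2(q[2],-q[0])+L25-np.arctan2(.005,.14)).round(3),o["contact_force"].round(1),o["wrist_torque"].round(2),o["opening"],"q",o["q"].round(2))
E
python3 chk.py
```

```text
t: 11.2
tool_pos: [0.5086, 0.0548, 0.2174]
tool_rot: [-0.074, 2.76, 0.008]
contact_force: [-4.7, -3.7, -5.3]
opening: 0.0287
grip_force: 89.4
g [-0.1223  0.0019  0.0691] r 0.1405 a 0.915 [-4.7 -3.7 -5.3] [-0.65  1.47 -0.25] 0.028670213221511774 q [-0.06 -0.49  2.13  0.04  1.12 -1.69]
```

```bash
python3 -m jog '[[[-0.0051,0,-0.0039],[0,0.027,0]],[[-0.0105,0,-0.0077],[0,0.055,0]],[[-0.0159,0,-0.0112],[0,0.082,0]],[[-0.0216,0,-0.0143],[0,0.109,0]],[[-0.0273,0,-0.0171],[0,0.136,0]]]'; python3 chk.py
```

```text
t: 11.7
tool_pos: [0.5266, 0.0556, 0.2439]
tool_rot: [-0.079, 2.898, 0.001]
contact_force: [-9.2, -5.5, -1.4]
opening: 0.0289
grip_force: 89.8
g [-0.1012  0.0018  0.0966] r 0.1399 a 1.163 [-9.2 -5.5 -1.4] [-0.82  2.07  0.27] 0.02894971085356435 q [-0.04 -0.36  1.97  0.02  1.28 -1.67]
```

```bash
python3 -m jog '[[[-0.0055,0,-0.0033],[0,0.027,0]],[[-0.0112,0,-0.0064],[0,0.055,0]],[[-0.0158,0,-0.0086],[0,0.075,0]],[[-0.0158,0,-0.0086],[0,0.075,0]],[[-0.0158,0,-0.0086],[0,0.075,0]]]'; python3 chk.py
```

```text
t: 12.2
tool_pos: [0.5463, 0.0571, 0.2591]
tool_rot: [-0.077, 2.952, 0.002]
contact_force: [13.4, -3.2, -6.5]
opening: 0.0166
grip_force: 6.8
g [-0.0802  0.0023  0.1121] r 0.1378 a 1.35 [13.4 -3.2 -6.5] [-0.29 -1.91  0.  ] 0.01660861986082144 q [-0.04 -0.27  1.88  0.01  1.35 -1.66]
```

Slipped off near the end of travel. Checking the angle and the nuts.

```bash
python3 -m jog '[[[0,0,0],[0,0,0]],[[0,0,0],[0,0,0]],[[0,0,0],[0,0,0]],[[0,0,0],[0,0,0]]]' 1; python3 ball.py | grep -v "^o"; python3 chk.py; python3 - <<'E'
from h import *
from station import optics
a=optics.get_image("top")["image"][130:270,190:310];s=optics.get_image("scene")["image"][130:270,190:320]
cv2.imwrite("pics/x2.png",np.hstack([cv2.resize(a,(390,455),interpolation=cv2.INTER_CUBIC),cv2.resize(s,(410,455),interpolation=cv2.INTER_CUBIC)]))
E
```

```text
t: 12.6
tool_pos: [0.5431, 0.0577, 0.26]
tool_rot: [-0.079, 2.959, 0.003]
contact_force: [0.1, 0.1, -0.5]
opening: 0.0742
grip_force: 0.0
wrist [251.28595318 225.43729097] [ 218  192   68   68 3588] scene [302.21276596 185.21985816] [295 179  15  14 141] top [259. 220.] [259 220   1   1   1]
ball [0.5204 0.0557 0.2702] [ 0.  -0.1 -0.2 -0.3 -0.   0. ]
stand frame [-0.1018  0.0021  0.1002] r 0.1428176718876832 a 1.178088022935227
g [-0.0833  0.003   0.1128] r 0.1403 a 1.335 [-0.5 -0.5  0. ] [0.02 0.1  0.03] 0.08578953361909712 q [-0.04 -0.28  1.88  0.01  1.36 -1.66]
```

View pics/x2.png

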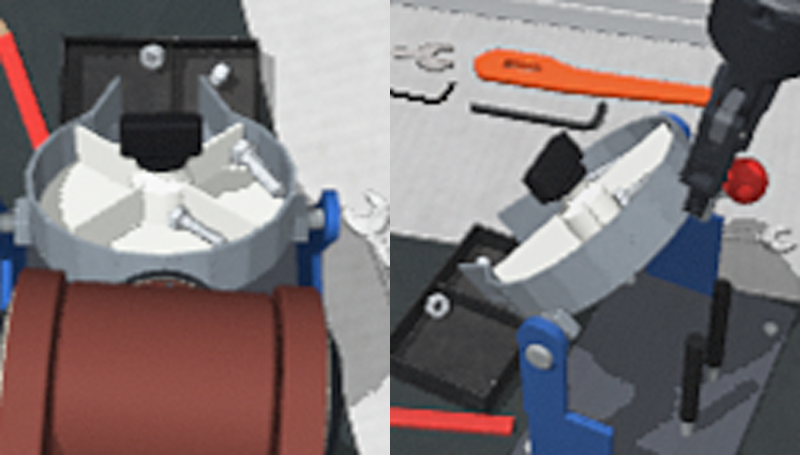

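Both nuts lie in the tray (left picture (152,57), (222,70)), bolts still in. Cradle is at 1.18; I'll regrip and complete the tip beyond 1.3.

```bash
python3 -m jog '[[[0.01,-0.001,0.004],[0,0,0]],[[0.02,-0.002,0.009],[0,0,0]],[[0.02,-0.002,0.009],[0,0,0]],[[0.02,-0.002,0.009],[0,0,0]]]' 1; python3 ball.py | grep -v wrist;  python3 - <<'E'
from h import *
from station import ctrl
o=ctrl.get_obs();p=np.load("ball.npy")
print(R.from_rotvec(o["tool_rot"]).inv().apply(p-o["tool_pos"]))
E
```

```text
t: 13.25
tool_pos: [0.5246, 0.0546, 0.2467]
tool_rot: [-0.079, 2.96, 0.003]
contact_force: [-0.3, 0.4, -0.1]
opening: 0.0849
grip_force: 0.0
ball [0.5108 0.0553 0.2806] [ 0.1 -0.2 -0.5 -4.4 -0.   0. ]
stand frame [-0.1114  0.0022  0.1106] r 0.15695062194320683 a 1.1822426275668791
o [0.52458457 0.05456292 0.24667306] [-0.27484267  0.3796016  -0.11145528] 0.08493885826864792
[ 0.00829308  0.00137246 -0.03513601]
```

```bash
cat > ba.py <<'E'
from h import *
from station import ctrl,optics
st=np.load("st.npy")
o=ctrl.get_obs();d=optics.get_image("wrist");h=cv2.cvtColor(d["image"],cv2.COLOR_BGR2HSV)
m=(((h[...,0]<8)|(h[...,0]>172))&(h[...,1]>150)&(h[...,2]>60)).astype(np.uint8)
n,l,s,c=cv2.connectedComponentsWithStats(m);i=1+np.argmax(s[1:,4])
B=lambda p:cradle([-.14,.0022,.005],p[0],st)[0]
f=lambda p:(wproj(d,o,B(p))[0]-c[i])
r=min((least_squares(f,[x]) for x in (.1,.5,.9,1.3)),key=lambda r:r.cost)
P=B(r.x);depth=((P-o["tool_pos"])@R.from_rotvec(o["tool_rot"]).as_matrix()-d["mount"][:3,3])@d["mount"][:3,2]
print("a",r.x,"res",r.fun.round(1),c[i].round(1),s[i],"diam px expected",d["fx"]*.032/depth)
print("ball in tool",R.from_rotvec(o["tool_rot"]).inv().apply(P-o["tool_pos"]).round(4))
E
python3 ba.py
```

```text
a [1.1768271] res [0. 0.] [256.2 273.9] [ 222  239   69   71 3863] diam px expected 69.49026250373666
ball in tool [-0.0007  0.0014 -0.0209]
```

```bash
python3 -m jog '[[[-0.0007,0.0014,0.001],[0,0,0]],[[-0.0007,0.0014,0.001],[0,0,0]],[[-0.0007,0.0014,0.001],[0,0,0]],[[-0.0007,0.0014,0.001],[0,0,0]],[[-0.0007,0.0014,0.001],[0,0,0]]]' 0.2 100; cat > arc.py <<'E'
from h import *
from station import ctrl
import sys
a0=float(sys.argv[1]);st=np.load("st.npy");o=ctrl.get_obs();R0=R.from_rotvec(o["tool_rot"])
ax=cradle([0,0,0],0,st)[0]
print(o["contact_force"].round(1),o["wrist_torque"].round(2),o["q"].round(2),"lean",np.degrees(np.arctan2(R0.apply([0,0,1])[0],-R0.apply([0,0,1])[2])).round(1))
for a in map(float,sys.argv[2:]):
    Q=R.from_rotvec(Rs(st[2]).apply([0,a-a0,0]))
    print(a,delta(ax+Q.apply(o["tool_pos"]-ax),Q*R0,o))
E
python3 arc.py 1.177 1.22 1.26 1.3 1.335
```

```text
t: 13.95
tool_pos: [0.5259, 0.0556, 0.2468]
tool_rot: [-0.079, 2.96, 0.001]
contact_force: [-2.1, -1.4, 3.1]
opening: 0.0285
grip_force: 98.2
[-2.1 -1.4  3.1] [-0.48  0.36 -0.06] [-0.04 -0.32  1.93  0.01  1.35 -1.67] lean 10.4
1.22 ([-0.0041, -0.0, -0.0034], [-0.0001, 0.043, -0.0002])
1.26 ([-0.008, -0.0, -0.0064], [-0.0002, 0.083, -0.0003])
1.3 ([-0.012, -0.0001, -0.0092], [-0.0003, 0.123, -0.0005])
1.335 ([-0.0156, -0.0001, -0.0116], [-0.0004, 0.158, -0.0006])
```

```bash
python3 -m jog '[[[-0.0041,0,-0.0034],[0,0.043,0]],[[-0.008,0,-0.0064],[0,0.083,0]],[[-0.012,0,-0.0092],[0,0.123,0]],[[-0.0153,0,-0.0114],[0,0.155,0]],[[-0.0153,0,-0.0114],[0,0.155,0]]]'; python3 chk.py; python3 ba.py;python3 arc.py 1.33 1.25 1.15 1.05 .95 .85
```

```text
t: 14.45
tool_pos: [0.5387, 0.0561, 0.2604]
tool_rot: [-0.082, 3.118, -0.006]
contact_force: [-4.0, -3.3, 2.8]
opening: 0.0282
grip_force: 99.7
g [-0.084   0.0017  0.1138] r 0.1414 a 1.336 [-4.  -3.3  2.8] [-0.46  0.68  0.01] 0.0281999180732532 q [-0.03 -0.18  1.79 -0.    1.51 -1.66]
a [1.3302166] res [0.5 0. ] [253.8 274. ] [ 221  239   66   72 3844] diam px expected 70.02849338958704
ball in tool [-0.0002  0.0005 -0.0219]
[-3.7 -4.   2.5] [-0.46  0.47  0.02] [-0.03 -0.18  1.79 -0.    1.51 -1.66] lean 1.4
1.25 ([0.0071, 0.0, 0.0068], [0.0001, -0.08, 0.0003])
1.15 ([0.0152, 0.0001, 0.016], [0.0003, -0.18, 0.0008])
1.05 ([0.0224, 0.0001, 0.0261], [0.0005, -0.28, 0.0012])
0.95 ([0.0285, 0.0002, 0.0367], [0.0007, -0.38, 0.0016])
0.85 ([0.0335, 0.0003, 0.048], [0.0008, -0.48, 0.002])
```

Now 1.33 reached with a firm grip. Tipping back, tool turning with the cradle.

```bash
python3 -m jog '[[[0.0071,0,0.0068],[0,-0.08,0]],[[0.0152,0,0.016],[0,-0.18,0]],[[0.0224,0,0.0261],[0,-0.28,0]],[[0.0285,0,0.0367],[0,-0.38,0]],[[0.0335,0,0.048],[0,-0.48,0]]]'; python3 -m jog '[[[0,0,0],[0,0,0]],[[0,0,0],[0,0,0]]]'; python3 chk.py; python3 arc.py .85 .8 .75 .7 .65
```

```text
t: 15.0
tool_pos: [0.5078, 0.0548, 0.2151]
tool_rot: [-0.071, 2.626, 0.013]
contact_force: [-6.5, 0.9, 10.0]
opening: 0.028
grip_force: 101.6
t: 15.2
tool_pos: [0.505, 0.0547, 0.2099]
tool_rot: [-0.071, 2.64, 0.014]
contact_force: [-9.0, -2.8, -0.0]
opening: 0.0286
grip_force: 102.5
g [-0.1284  0.002   0.0604] r 0.1419 a 0.84 [-9.  -2.8 -0. ] [-0.57  1.26 -0.34] 0.02859527727917562 q [-0.07 -0.58  2.23  0.07  1.   -1.72]
[-9.  -2.8 -0. ] [-0.57  1.26 -0.34] [-0.07 -0.58  2.23  0.07  1.   -1.72] lean 28.6
0.8 ([0.0045, 0.0, 0.0043], [0.0002, -0.05, 0.0001])
0.75 ([0.0087, 0.0, 0.0088], [0.0003, -0.1, 0.0002])
0.7 ([0.0127, 0.0001, 0.0135], [0.0005, -0.15, 0.0003])
0.65 ([0.0164, 0.0001, 0.0184], [0.0006, -0.2, 0.0004])
```

```bash
python3 -m jog '[[[0.0045,0,0.0043],[0,-0.05,0]],[[0.0087,0,0.0088],[0,-0.1,0]],[[0.0127,0,0.0135],[0,-0.15,0]],[[0.0164,0,0.0184],[0,-0.2,0]],[[0.0164,0,0.0184],[0,-0.2,0]]]'; python3 -m jog '[[[0,0,0],[0,0,0]],[[0,0,0],[0,0,0]],[[0,0,0],[0,0,0]],[[0,0,0],[0,0,0]]]' 1; python3 ba.py; cat > piv.py <<'E'
from h import *
import sys
b=np.array(eval(sys.argv[1]))
for t in eval(sys.argv[2]): print(t,(b-R.from_euler("y",t).apply([0,0,-.0215])).round(4).tolist())
E
python3 arc.py .65; for i in 1; do python3 piv.py "[0,0,-.0215]" "[.14,.28,.42,.56,.7,.75]";done
```

```text
t: 15.7
tool_pos: [0.4995, 0.0545, 0.1861]
tool_rot: [-0.068, 2.442, 0.02]
contact_force: [-22.0, -2.7, 6.2]
opening: 0.0279
grip_force: 103.8
t: 16.1
tool_pos: [0.5018, 0.0547, 0.188]
tool_rot: [-0.066, 2.435, 0.021]
contact_force: [0.4, 0.5, 0.6]
opening: 0.0842
grip_force: 0.0
a [0.63836161] res [-0.8 -0. ] [254.1 269.3] [ 220  234   70   72 3936] diam px expected 70.39462693679093
ball in tool [ 0.0023  0.0002 -0.0216]
[0.  0.5 1. ] [-0.03  0.34 -0.02] [-0.09 -0.72  2.39  0.13  0.77 -1.78] lean 40.4
0.14 [0.003, 0.0, -0.0002]
0.28 [0.0059, 0.0, -0.0008]
0.42 [0.0088, 0.0, -0.0019]
0.56 [0.0114, 0.0, -0.0033]
0.7 [0.0139, 0.0, -0.0051]
0.75 [0.0147, 0.0, -0.0058]
```

```bash
python3 -m jog '[[[0.005,0,0],[0,0.14,0]],[[0.008,0,-0.001],[0,0.28,0]],[[0.011,0,-0.002],[0,0.42,0]],[[0.0135,0,-0.0035],[0,0.56,0]],[[0.016,0,-0.005],[0,0.7,0]]]'; python3 -m jog '[[[0,0,0],[0,0.04,0]],[[0,0,0],[0,0.04,0]]]'; python3 ba.py; python3 arc.py .64
```

```text
t: 16.65
tool_pos: [0.4867, 0.0538, 0.1819]
tool_rot: [-0.083, 3.138, -0.005]
contact_force: [-0.4, 1.0, 0.1]
opening: 0.0854
grip_force: 0.0
t: 16.85
tool_pos: [0.4872, 0.0538, 0.1806]
tool_rot: [0.082, -3.106, 0.006]
contact_force: [-0.3, -0.7, -0.7]
opening: 0.0853
grip_force: 0.0
a [0.63025858] res [-0.2 -0. ] [253.9 268.9] [ 219  234   71   72 3974] diam px expected 70.06684255804569
ball in tool [ 0.0021  0.0003 -0.0213]
[-0.5 -0.6 -0.1] [-0.    0.02 -0.  ] [-0.04 -0.22  1.95 -0.01  1.44 -1.66] lean -2.0
```

```bash
python3 -m jog '[[[0.002,0,0],[0,0,0]],[[0.002,0,0],[0,0,0]],[[0.002,0,0],[0,0,0]],[[0.002,0,0],[0,0,0]],[[0.002,0,0],[0,0,0]]]' 0.2 100; python3 arc.py .63 .55 .45 .35 .25 .15 .1 .05 0 -.02
```

```text
t: 17.4
tool_pos: [0.4835, 0.0536, 0.1813]
tool_rot: [0.082, -3.106, 0.006]
contact_force: [-3.0, 0.1, 3.5]
opening: 0.0286
grip_force: 98.2
[-3.   0.1  3.5] [-0.06  0.4  -0.01] [-0.04 -0.23  1.96 -0.01  1.44 -1.66] lean -2.0
0.55 ([0.0001, 0.0, 0.0111], [0.0001, -0.08, 0.0002])
0.45 ([-0.0011, 0.0001, 0.025], [0.0003, -0.18, 0.0005])
0.35 ([-0.0036, 0.0001, 0.0387], [0.0005, -0.28, 0.0008])
0.25 ([-0.0075, 0.0001, 0.052], [0.0006, -0.38, 0.0011])
0.15 ([-0.0127, 0.0002, 0.0649], [0.0008, -0.48, 0.0014])
0.1 ([-0.0157, 0.0002, 0.0712], [0.0009, -0.53, 0.0015])
0.05 ([-0.0191, 0.0002, 0.0773], [0.001, -0.58, 0.0017])
0.0 ([-0.0228, 0.0002, 0.0832], [0.0011, -0.63, 0.0018])
-0.02 ([-0.0244, 0.0002, 0.0855], [0.0011, -0.65, 0.0019])
```

```bash
python3 -m jog '[[[0,0,0.011],[0,-0.08,0]],[[-0.0011,0,0.025],[0,-0.18,0]],[[-0.0036,0,0.0387],[0,-0.28,0]],[[-0.0075,0,0.052],[0,-0.38,0]],[[-0.0127,0,0.0649],[0,-0.48,0]]]'; python3 -m jog '[[[0,0,0],[0,0,0]],[[0,0,0],[0,0,0]]]'; python3 ba.py; python3 arc.py .15 .1 .05 0 -.03
```

```text
t: 17.9
tool_pos: [0.4941, 0.0542, 0.1157]
tool_rot: [-0.073, 2.691, 0.013]
contact_force: [-4.5, 2.1, 4.1]
opening: 0.0283
grip_force: 98.8
t: 18.1
tool_pos: [0.4941, 0.0542, 0.1152]
tool_rot: [-0.072, 2.693, 0.013]
contact_force: [3.7, 1.9, -4.2]
opening: 0.0285
grip_force: 99.1
a [0.14306746] res [-0.4 -0. ] [254.  275.2] [ 222  240   65   71 3806] diam px expected 69.18997613325318
ball in tool [-0.0016  0.0002 -0.0204]
[ 1.5  2.2 -3.4] [-0.02 -0.07 -0.06] [-0.07 -0.48  2.31  0.07  0.87 -1.73] lean 25.6
0.1 ([0.0001, 0.0, 0.007], [0.0001, -0.05, 0.0001])
0.05 ([-0.0001, 0.0, 0.0139], [0.0003, -0.1, 0.0001])
0.0 ([-0.0007, 0.0, 0.0209], [0.0004, -0.15, 0.0002])
-0.03 ([-0.0012, 0.0, 0.025], [0.0005, -0.18, 0.0003])
```

```bash
python3 -m jog '[[[0,0,0.007],[0,-0.05,0]],[[0,0,0.0139],[0,-0.1,0]],[[-0.0004,0,0.0175],[0,-0.125,0]],[[-0.0007,0,0.0205],[0,-0.145,0]],[[-0.0007,0,0.0215],[0,-0.15,0]]]'; python3 -m jog '[[[0,0,0],[0,0,0]]]'; python3 ba.py;python3 arc.py 0; python3 -m jog '[[[0,0,0.002],[0,0,0]],[[0,0,0.003],[0,0,0]],[[0,0,0.003],[0,0,0]]]'; python3 ba.py
```

```text
t: 18.65
tool_pos: [0.5036, 0.0547, 0.0975]
tool_rot: [-0.07, 2.548, 0.017]
contact_force: [-37.8, -1.1, 30.3]
opening: 0.0281
grip_force: 103.5
t: 18.75
tool_pos: [0.5035, 0.0546, 0.0975]
tool_rot: [-0.07, 2.548, 0.017]
contact_force: [-27.7, -0.3, 21.8]
opening: 0.0284
grip_force: 103.1
a [0.00148857] res [-0.3 -0. ] [254.  275.4] [ 222  240   65   71 3830] diam px expected 69.40991415037242
ball in tool [-0.0014  0.0003 -0.0208]
[-28.4   0.2  22. ] [-0.25  1.9  -0.14] [-0.08 -0.51  2.39  0.12  0.67 -1.77] lean 33.9
t: 19.1
tool_pos: [0.5039, 0.0547, 0.097]
tool_rot: [-0.074, 2.555, 0.016]
contact_force: [-80.3, -6.9, 62.5]
opening: 0.0285
grip_force: 108.9
a [0.00070311] res [-0.4 -0. ] [253.9 275.7] [ 221  240   66   72 3862] diam px expected 69.67584505086064
ball in tool [-0.0013  0.0002 -0.0213]
```

Rest reached (force rose hard). Relaxing, opening, backing out.

```bash
python3 -m jog '[[[0,0,-0.003],[0,0,0]],[[0,0,-0.004],[0,0,0]]]'; python3 -m jog '[[[0,0,0],[0,0,0]],[[0,0,0],[0,0,0]],[[0,0,0],[0,0,0]],[[0,0,0],[0,0,0]],[[0,0,0],[0,0,0]]]' 1 20; python3 ba.py
```

```text
t: 19.35
tool_pos: [0.5034, 0.0546, 0.0978]
tool_rot: [-0.069, 2.545, 0.017]
contact_force: [1.9, 2.3, -3.2]
opening: 0.028
grip_force: 99.6
t: 19.85
tool_pos: [0.5038, 0.0544, 0.0972]
tool_rot: [-0.069, 2.545, 0.017]
contact_force: [0.4, 0.3, 0.5]
opening: 0.0852
grip_force: 0.0
a [0.0047126] res [-0.6 -0. ] [254.7 276.7] [ 220  241   71   72 3962] diam px expected 69.77753534159942
ball in tool [-0.0016  0.0005 -0.0216]
```

```bash
python3 -m jog '[[[-0.001,0,-0.03],[0,0,0]],[[-0.001,0,-0.07],[0,0,0]],[[-0.001,0,-0.11],[0,0,0]],[[-0.001,0,-0.14],[0,0,0]],[[-0.001,0,-0.14],[0,0,0]]]'; python3 -m jog '[[[0,-0.05,-0.02],[0,0,0]],[[0,-0.1,-0.04],[0,0,0]],[[0,-0.15,-0.04],[0,0,0]],[[0,-0.2,-0.04],[0,0,0]],[[0,-0.2,-0.04],[0,0,0]]]'; python3 - <<'E'
from h import *
from station import optics,ctrl
st=np.load("st.npy")
t=optics.get_image("top")["image"];s=optics.get_image("scene")["image"]
for im,c,n in ((t,T,"t"),(s,S,"s")):
    h=cv2.cvtColor(im,cv2.COLOR_BGR2HSV);m=(((h[...,0]<8)|(h[...,0]>172))&(h[...,1]>150)&(h[...,2]>60)).astype(np.uint8)
    h0=cv2.cvtColor(cv2.imread("pics/top0.png" if n=="t" else "pics/scene0.png"),cv2.COLOR_BGR2HSV);m0=(((h0[...,0]<8)|(h0[...,0]>172))&(h0[...,1]>150)&(h0[...,2]>60)).astype(np.uint8)
    u=proj(c,cradle([-.14,0,.005],0,st))[0].astype(int)
    for q in (m0,m):
        k=np.zeros_like(q);k[u[1]-15:u[1]+15,u[0]-15:u[0]+15]=1;mm=cv2.moments(q*k,True);print(n,mm["m10"]/mm["m00"],mm["m01"]/mm["m00"],mm["m00"])
a=t[130:270,180:320];b=s[140:300,190:340]
cv2.imwrite("pics/x3.png",np.hstack([cv2.resize(a,(400,400),interpolation=cv2.INTER_CUBIC),cv2.resize(b,(375,400),interpolation=cv2.INTER_CUBIC)]))
E
```

```text
t: 20.4
tool_pos: [0.4271, 0.0504, 0.2203]
tool_rot: [-0.069, 2.533, 0.015]
contact_force: [0.2, 0.3, 0.9]
opening: 0.0854
grip_force: 0.0
t: 20.9
tool_pos: [0.4131, -0.1557, 0.2458]
tool_rot: [-0.055, 2.548, 0.015]
contact_force: [-0.1, 0.9, -0.6]
opening: 0.0854
grip_force: 0.0
t 240.12698412698413 254.93650793650792 126.0
t 240.0569105691057 254.95934959349594 123.0
s 307.64516129032256 234.1209677419355 124.0
s 307.664 234.072 125.0
```

View pics/x3.png

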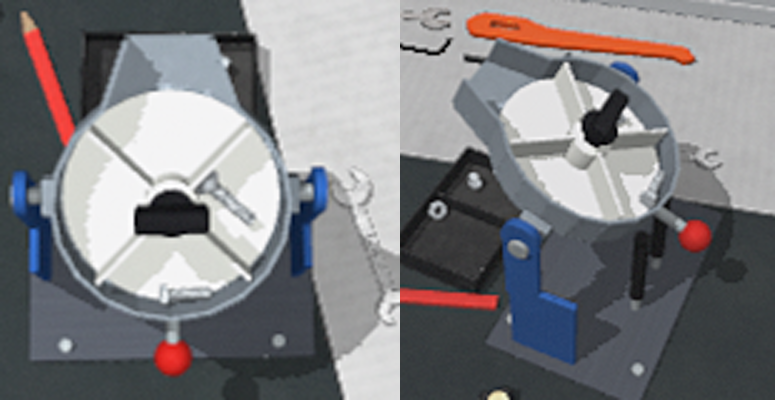

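The ball is back at its starting pixels, both nuts are in the tray (right view, (437,210) and (475,182)), and both bolts are still in the carousel. Handing in.

```bash
python3 -c "
from station import job
print(job.finish_job())"
```

```text
the job is handed in; nothing more can be done
None
```

The job is handed in: both nuts are in the tray, the cradle is back on its rest and released, and the bolts are still in their compartments; the grip slipped off the ball twice on the way up, and the wrist force briefly reached about 100 N (limit 120) against the rest.

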